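# Call for crowns at the packing table

## Task

One of the three blue trays has run out of crowns: with the fingertips, gently press down the white cap of the call puck standing in front of the empty tray. Then gently press the long bar key on the control box to send the call, and withdraw. Both must spring back up; do not press any other cap or key, and do not shift, pick up or lift the pucks or anything else.

Things in the scene. Friction and masses are not known exactly. Their poses are not given: they have to be found in the camera images.
- tray_a: the EMPTY blue open tray, 170 (x) x 135 (y) x 35 mm high, fixed on the mat; origin at the centre of its underside, 4 mm above the table; its short front side faces -x, to the robot
- tray_b: blue tray like tray_a, with two crowns in it
- tray_c: blue tray like tray_a, with two crowns in it
- puck_a: the loose call puck of the empty tray, standing before the middle of that tray's front, its centre about 150 mm from the tray's centre; a grey square base 64 x 64 x 24 mm, about 0.35 kg, with a push cap on top; origin at the centre of its underside, on the 4 mm mat
- puck_b: the same kind of call puck, before tray_b
- puck_c: the same kind of call puck, before tray_c
- call_a_top (a point): push cap of puck_a: 18 mm radius white round cap on top of the puck; the point is the centre of the cap's top face, 36 mm above the puck's underside (40 mm above the table), z up; it goes down with the cap
- call_a (a joint): push cap of puck_a: 0 up, grows as it is pressed, 0.008 m fully down; spring return, 1 N to start it, about 3.5 N at 4 mm, 6 N fully down. It counts as pressed from 4 mm
- call_b (a joint): push cap of puck_b, the same kind
- call_c (a joint): push cap of puck_c, the same kind
- control_box: grey control box fixed on the table at the robot's right, 150 (x) x 130 (y) x 50 mm high, with three white keys on top: a long bar key on its far (+x) half and two round keys, 24 mm across, tops 62 mm above the table, on its near half at x -45, y +34 and -34 mm; origin at the centre of its underside
- bar_top (a point): the bar key, 74 mm long along the box's y, 22 mm wide in x; the point is the centre of its top face, 62 mm above the table, 35 mm to +x of the box's centre; axes as the box's; it goes down with the key
- bar_key (a joint): the bar key: 0 up, grows as it is pressed, 0.008 m fully down; spring return, 1 N to start it, about 3.5 N at 4 mm, 6 N fully down. It counts as pressed from 4 mm
- round_l (a joint): round key at y +34 mm: 0 up, grows as it is pressed, 0.008 m fully down; spring return, 1 N to start it, about 3.5 N at 4 mm, 6 N fully down. It counts as pressed from 4 mm
- round_r (a joint): round key at y -34 mm: 0 up, grows as it is pressed, 0.008 m fully down; spring return, 1 N to start it, about 3.5 N at 4 mm, 6 N fully down. It counts as pressed from 4 mm
- crown_b0: pink party crown, 64 mm across, 60 mm tall, hollow, six beaded points; origin at the centre of its underside. In tray_b
- crown_b1: pink party crown, 64 mm across, 60 mm tall, hollow, six beaded points; origin at the centre of its underside. In tray_b
- crown_c0: pink party crown, 64 mm across, 60 mm tall, hollow, six beaded points; origin at the centre of its underside. In tray_c
- crown_c1: pink party crown, 64 mm across, 60 mm tall, hollow, six beaded points; origin at the centre of its underside. In tray_c
- crown_x: pink party crown, 64 mm across, 60 mm tall, hollow, six beaded points; origin at the centre of its underside. On the mat between two pucks
- tape_roll: cardboard-brown tape roll lying flat between two pucks, 60 mm across, 19 mm high; origin at the centre of its underside
- marker: black marker pen lying down, 115 x 15 x 15 mm; origin under its barrel
- bead_jar: jar 48 mm across, 65 mm tall; origin at the centre of its underside
- former: round aluminium forming block, 56 mm across, 50 mm tall; origin at the centre of its underside
Mind the look-alikes: they are no part of the job. Several things have the shape of the control_box; the one meant has the colours described above.

How it is judged:
By the outcome, as a careful person would: the job done as asked, in the order asked, and still so for the second after the job is handed in, with the robot touching nothing.
It also fails if it takes over 35 s, if anything falls off the work surface, if the arm or the gripper's body presses on something with over 40 N, if the wrist force passes 120 N, or if a joint passes its speed limit or range.

## Robot

A 6-joint arm with a two-finger parallel gripper is mounted at the origin on the work surface. World frame = base frame: x ahead of the robot, y to its left, z up, the work surface at z = 0. Lengths are in m, angles in degrees, forces in N, time in s.
With the tool pointing down it reaches from about 0.375 to 0.9 m from the base axis. Payload 3.1 kg.
Tool frame: the origin (TCP) lies at the very end of the fingers, on their centre line; the grasp point (between the pads) lies bot.grip_point_offset behind it (bot.grip_point_offset is the distance from the TCP to the grasp point, in m); z points along the fingers, y is the line along which they close (so a half turn about z gives the same grasp; the last joint's range is limited). The gripper opens to 87 mm and grips with 3 to 60 N. Pads are 19 mm wide; open, the fingers measure 117 mm over their backs; the gripper's body (75 mm by 190 mm) begins 51 mm behind the grasp point.
Start: joints at [67.065, 30.224, 82.088, -0, 67.689, -10.227], TCP at [0.137, 0.61, 0.184] pointing down, gripper open.
Joint ranges: [-176.69, 176.69], [-43.24, 126.21], [12.49, 139.97], [-82, 262], [0, 151.66], [-163.58, 163.58]. Speed limits (degrees/s): [159.86, 159.86, 180, 180, 180, 180].

## Interface

Orientations are given as a 3x3 rotation matrix whose columns are the frame's x, y, z axes.
In Python, from rig import bot, viewer, ticket gives the robot as it stands.
- The arm moves only by the tool servo_tool, never from a script. Its argument "targets" is a list of rows, each an object with "offset": the shift along the tool's x, y, z in m, a list of three; "dr": the turn, a rotation vector about the tool's x, y, z in degrees, a list of three. In form: [{"offset": [x, y, z], "dr": [ax, ay, az]}, ...]. A call has 1 to 20 rows; each row is the pose to reach, as a shift and turn from the pose commanded when the call began, along the tool's axes at that moment; what a row does not reach only later rows make up. A row lasts 1/12 s, in which the tool goes at most 41.7 mm and 7.16 degrees, less where a joint would pass 70% of its speed; a pose out of reach is approached as far as the arm can. A call with a gripper value outside its range is refused whole. "gripper" is the gripper command: -1 is fully open, 1 is shut, values between are in proportion, set as the call begins (left out, the last holds). The fingers move at their own pace and stop on an object; the grip force is fixed at half the most. Time passes only in rows, so rows that repeat a pose let the fingers close. It gives the time, the measured TCP pose, the force, the opening and the grip force at its end, in the units of the state.
- bot.read_state(): the state, without advancing time (a new reading comes with each control period).
- viewer.capture(name): name is "side" or "top" or "wrist"; returns a dict with "color" (480x640x3 uint8, red, green, blue), "camera_matrix" (3x3 intrinsics, pixels), "R" (3x3) and "t" (3): a world point X has camera coordinates R X + t. Camera axes: x right, y down, z forward; pixel columns grow to the right and rows downward; lengths in m; the calibration is good to about 2 mm. A picture is of the moment at which its call begins. There is no depth.
- ticket.hand_in(): hands the job in; it is judged then, once.
The state is a dict: "time_s": time; "joint_positions": joint angles; "qvel": joint speeds; "tau": joint torques, N m; "position": TCP position; "tcp_rot": TCP orientation; "force": force on the tool from outside, world axes, zero at the start; "moment": the same for the moment, N m; "opening": opening from 0.0 (shut) to 1.0 (fully open); "grasp_force": force on a finger pad.
Only numpy, scipy, OpenCV 4.12 (cv2) and the standard library are available. Lean on these libraries where they do the work, as an engineer would, in place of code of your own. Each camera call takes 0.05 s, during which the arm holds its last target. There are 200 camera calls.

## Working session

There is one attempt and no reset: what is moved stays moved. The work goes in short steps, Python scripts to look and compute and a tool call to move; the robot and the scene stay as the last step left them, time stands still between calls to the robot, and variables do not carry over. Pictures are saved under pics/ and viewed, at most 10 in all, crops included, and the job is handed in when it is done.

Besides the shell and the picture viewer there is one more tool, called after "Request:" as name(argument=value, ...), one argument or row to a line, values as JSON. servo_tool: Moves the arm, as the interface text tells. Its arguments: {"type":"object","properties":{"targets":{"type":"array"},"gripper":{"type":"number"}},"required":["targets"]}

```bash
mkdir -p pics; cat > h.py <<'E'
import cv2,numpy as np,pickle
from rig import bot,viewer,ticket
def cap(n,f):
    d=viewer.capture(n);cv2.imwrite(f'pics/{f}.png',d['color'][:,:,::-1]);pickle.dump(d,open(f'pics/{f}.pkl','wb'));return d
def ray(f,u,v,z):
    d=pickle.load(open(f'pics/{f}.pkl','rb'));R=np.array(d['R']);t=np.array(d['t'])
    r=R.T@np.linalg.inv(d['camera_matrix'])@[u,v,1];c=-R.T@t
    return c+r*(z-c[2])/r[2]
E
python3 - <<'E'
from h import *
cap('top','t0');cap('side','s0')
s=bot.read_state();print(s['time_s'],s['position'],s['tcp_rot'],s['force'],bot.grip_point_offset)
E
```

```text
0.1 [0.13718069 0.60899614 0.18355092] [[-9.75503297e-01  2.19983469e-01 -7.68716929e-04]
 [ 2.19984546e-01  9.75501591e-01 -1.85593451e-03]
 [ 3.41609677e-04 -1.97957607e-03 -9.99997982e-01]] [0.31301686 0.98371758 0.69746273] 0.0187
```

View pics/t0.png

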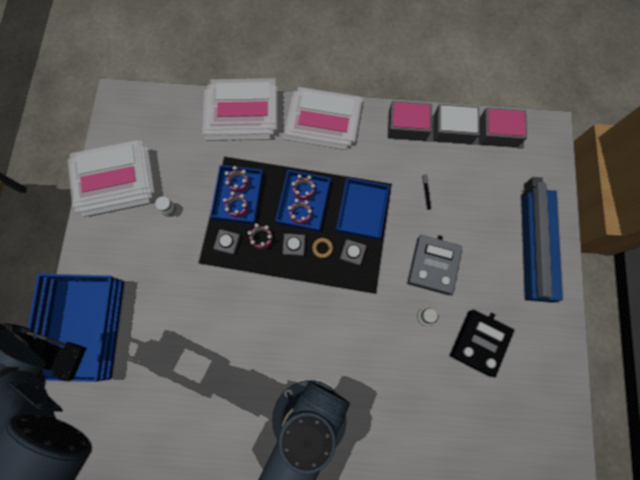

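View pics/s0.png

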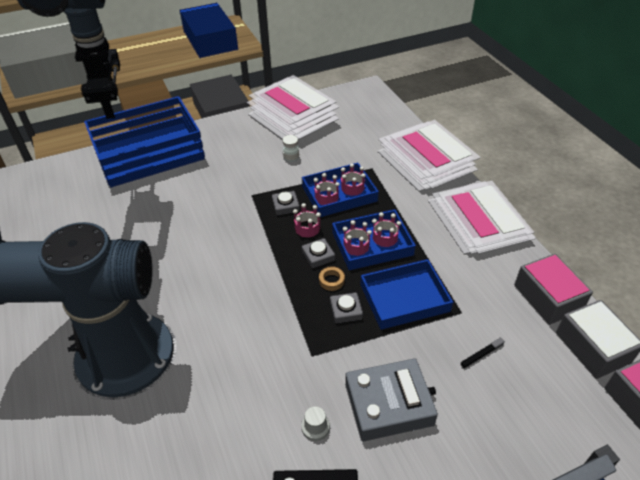

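The empty tray is the rightmost one. Its puck cap is at top (353,251) and side (347,303). The grey box's bar is at top (439,252) and side (408,388). The black box is a look-alike.

```bash
python3 - <<'E'
from h import *
for n,u,v,z in [('t0',353.5,251,.04),('s0',347,303,.04),('t0',439,252,.062),('s0',408,388,.062),('t0',423,274,.062),('t0',447,279.5,.062),('s0',364,381,.062),('s0',373,411,.062)]: print(n,u,v,ray(n,u,v,z).round(4))
a=cv2.imread('pics/t0.png')[215:315,330:480];b=cv2.imread('pics/s0.png')[275:445,300:450]
cv2.imwrite('pics/c1.png',np.hstack([cv2.resize(a,(400,267)),np.zeros((267,0,3),np.uint8)]) if 0 else cv2.resize(a,(750,500),interpolation=2))
E
```

```text
t0 353.5 251 [ 0.4842 -0.0959  0.04  ]
s0 347 303 [ 0.4825 -0.1019  0.04  ]
t0 439 252 [ 0.4954 -0.3454  0.062 ]
s0 408 388 [ 0.4931 -0.3529  0.062 ]
t0 423 274 [ 0.4262 -0.2996  0.062 ]
t0 447 279.5 [ 0.4153 -0.3693  0.062 ]
s0 364 381 [ 0.4224 -0.3044  0.062 ]
s0 373 411 [ 0.4093 -0.3683  0.062 ]
```

View pics/c1.png

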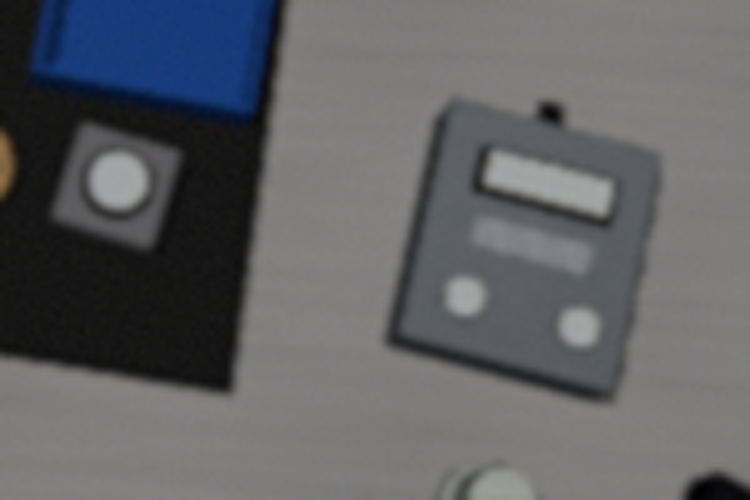

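Request:
servo_tool(
  targets=[
    {"offset":[-0.373,-0.2325,0],"dr":[0,0,0]},
    {"offset":[-0.373,-0.2325,0],"dr":[0,0,0]},
    {"offset":[-0.373,-0.2325,0],"dr":[0,0,0]},
    {"offset":[-0.373,-0.2325,0],"dr":[0,0,0]},
    {"offset":[-0.373,-0.2325,0],"dr":[0,0,0]},
    {"offset":[-0.373,-0.2325,0],"dr":[0,0,0]},
    {"offset":[-0.373,-0.2325,0],"dr":[0,0,0]},
    {"offset":[-0.373,-0.2325,0],"dr":[0,0,0]},
    {"offset":[-0.373,-0.2325,0],"dr":[0,0,0]},
    {"offset":[-0.373,-0.2325,0],"dr":[0,0,0]},
    {"offset":[-0.493,-0.6135,0],"dr":[0,0,0]},
    {"offset":[-0.493,-0.6135,0],"dr":[0,0,0]},
    {"offset":[-0.493,-0.6135,0],"dr":[0,0,0]},
    {"offset":[-0.493,-0.6135,0],"dr":[0,0,0]},
    {"offset":[-0.493,-0.6135,0],"dr":[0,0,0]},
    {"offset":[-0.493,-0.6135,0],"dr":[0,0,0]},
    {"offset":[-0.493,-0.6135,0],"dr":[0,0,0]},
    {"offset":[-0.493,-0.6135,0],"dr":[0,0,0]},
    {"offset":[-0.493,-0.6135,0],"dr":[0,0,0]},
    {"offset":[-0.493,-0.6135,0],"dr":[0,0,0]},
  ],
  gripper=1,
)

```text
time_s: 1.77
position: [0.4829, -0.0988, 0.1843]
tcp_rot: [[-0.975, 0.22, -0.0], [0.22, 0.975, 0.0], [0.001, 0.0, -1.0]]
force: [0.9, 0.4, 0.2]
opening: 0.003
grasp_force: 0.0
```

```bash
python3 - <<'E'
from h import *
cap('wrist','w1');s=bot.read_state();print(s['position'],s['force'],s['joint_positions'])
E
```

```text
[ 0.4861016  -0.10752152  0.18473993] [ 2.26174827 -4.12196666  0.77459319] [ -25.14512401   20.30553604  100.24675901   -0.34641626   59.05575266
 -102.01572587]
```

View pics/w1.png

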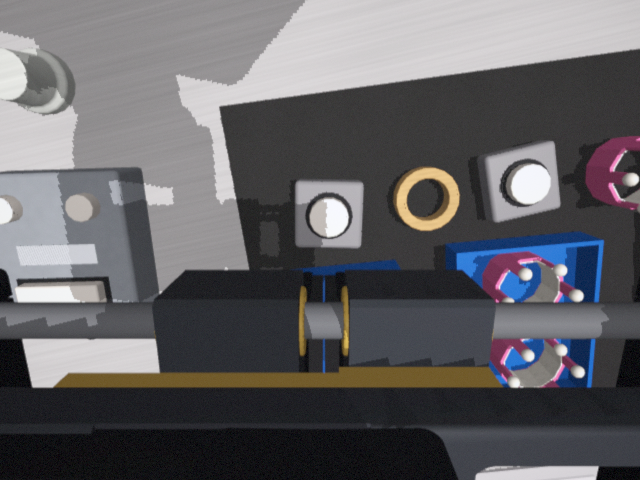

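Wrist view: the call cap is centred at (329,216), with its base square to the tool. The bar key is at the lower left, around (60,292).

```bash
python3 - <<'E'
from h import *
s=bot.read_state();print(s['position'],s['force'],s['time_s'])
p=ray('w1',329,216,.04);print(p)
d=pickle.load(open('pics/w1.pkl','rb'));print(-np.array(d['R']).T@d['t'])
print(ray('w1',80,208,.062),ray('w1',5,210,.062),ray('w1',101,283,.062))
E
```

```text
[ 0.4861016  -0.10752152  0.18473993] [ 2.26174827 -4.12196666  0.77459319] 1.8167
[ 0.48452052 -0.09383836  0.04      ]
[ 0.41816873 -0.08369691  0.38439628]
[ 0.42753955 -0.29612148  0.062     ] [ 0.41524186 -0.35845284  0.062     ] [ 0.49479162 -0.30295511  0.062     ]
```

Request:
servo_tool(
  targets=[
    {"offset":[0,0,0.04],"dr":[0,0,0]},
    {"offset":[0,0,0.08],"dr":[0,0,0]},
    {"offset":[0,0,0.105],"dr":[0,0,0]},
    {"offset":[0,0,0.12],"dr":[0,0,0]},
    {"offset":[0,0,0.13],"dr":[0,0,0]},
    {"offset":[0,0,0.13],"dr":[0,0,0]},
    {"offset":[0,0,0.13],"dr":[0,0,0]},
    {"offset":[0,0,0.13],"dr":[0,0,0]},
    {"offset":[0,0,0.13],"dr":[0,0,0]},
    {"offset":[0,0,0.13],"dr":[0,0,0]},
  ],
)

```text
time_s: 2.65
position: [0.4842, -0.0971, 0.0556]
tcp_rot: [[-0.976, 0.22, 0.002], [0.22, 0.976, -0.001], [-0.003, -0.001, -1.0]]
force: [0.1, 0.5, 0.1]
opening: 0.006
grasp_force: 0.0
```

```bash
python3 - <<'E'
from h import *
s=bot.read_state();print(s['position'],s['force'],s['time_s'])
cap('side','s1');cv2.imwrite('pics/s1c.png',cv2.resize(cv2.imread('pics/s1.png')[220:340,270:430],(800,600),interpolation=2))
E
```

```text
[ 0.4842403  -0.09709537  0.0556006 ] [0.10642235 0.47939411 0.13051048] 2.65
```

View pics/s1c.png

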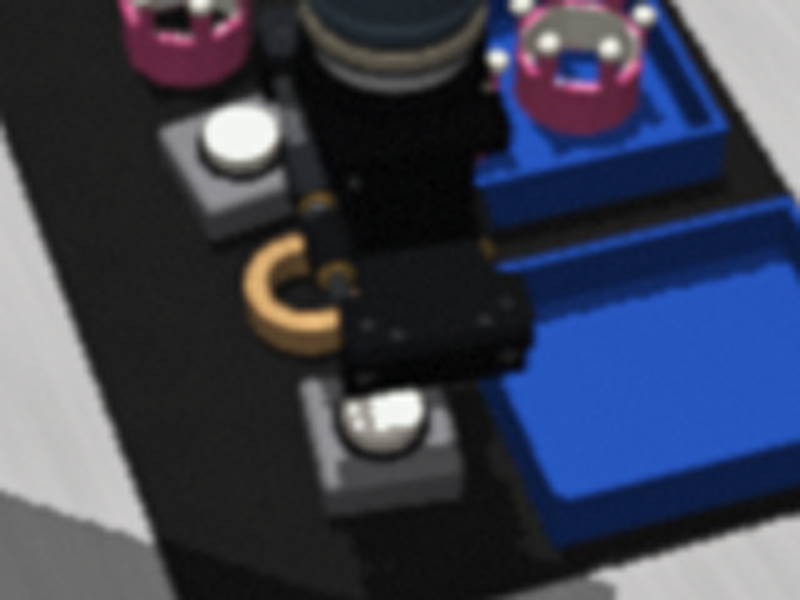

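The fingertips are over the cap, so I'll press slowly.

Request:
servo_tool(
  targets=[
    {"offset":[0,0,0.004],"dr":[0,0,0]},
    {"offset":[0,0,0.008],"dr":[0,0,0]},
    {"offset":[0,0,0.011],"dr":[0,0,0]},
    {"offset":[0,0,0.013],"dr":[0,0,0]},
    {"offset":[0,0,0.015],"dr":[0,0,0]},
    {"offset":[0,0,0.016],"dr":[0,0,0]},
    {"offset":[0,0,0.017],"dr":[0,0,0]},
    {"offset":[0,0,0.018],"dr":[0,0,0]},
    {"offset":[0,0,0.019],"dr":[0,0,0]},
    {"offset":[0,0,0.02],"dr":[0,0,0]},
    {"offset":[0,0,0.02],"dr":[0,0,0]},
    {"offset":[0,0,0.02],"dr":[0,0,0]},
    {"offset":[0,0,0.02],"dr":[0,0,0]},
    {"offset":[0,0,0.02],"dr":[0,0,0]},
  ],
)

```text
time_s: 3.87
position: [0.4834, -0.0969, 0.0345]
tcp_rot: [[-0.976, 0.22, 0.0], [0.22, 0.976, -0.0], [-0.0, -0.0, -1.0]]
force: [0.2, -0.2, 0.0]
opening: 0.006
grasp_force: 0.0
```

```bash
python3 - <<'E'
from h import *
s=bot.read_state();print(s['position'],s['force'],s['moment'],s['tau'])
cap('side','s2');cv2.imwrite('pics/s2c.png',cv2.resize(cv2.imread('pics/s2.png')[260:335,300:400],(800,600),interpolation=2))
d=pickle.load(open('pics/s2.pkl','rb'))
for z in (.0345,.04,.0556): 
  q=d['camera_matrix']@(d['R']@np.array([.4834,-.0969,z])+d['t']);print((q[:2]/q[2]-[300,260])*8)
E
```

```text
[ 0.48344937 -0.09687011  0.03453783] [ 0.15711613 -0.2302609   0.02930769] [ 0.014962   -0.029495   -0.00406955] [-8.51254135e-04 -3.76967847e+01 -8.10466200e+00 -3.14879359e-02
  6.79464033e-02 -5.38392541e-06]
[370.78092933 342.08977491]
[371.14754161 329.96275331]
[372.19992644 295.151334  ]
```

View pics/s2c.png

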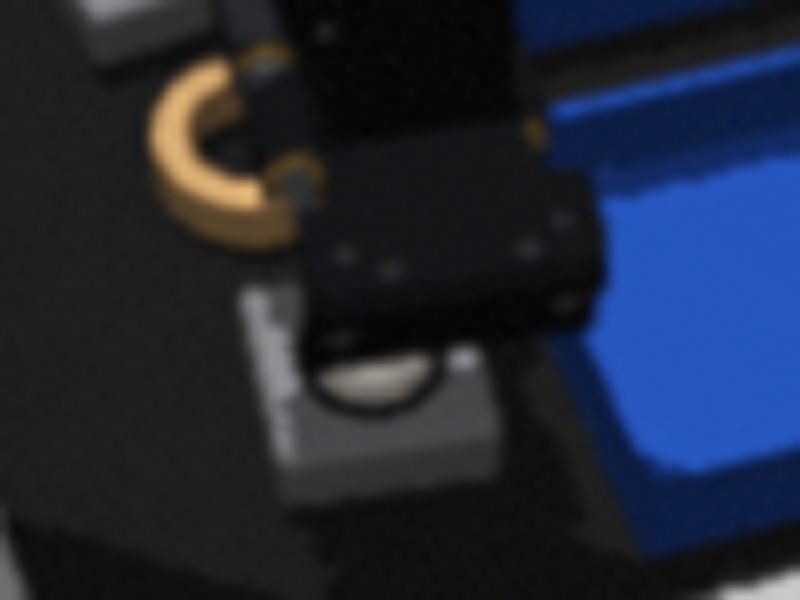

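The gripper body hides the fingertips from the side camera, and no force is felt yet. Next I'll check the wrist view.

```bash
python3 - <<'E'
from h import *
cap('wrist','w2')
d=pickle.load(open('pics/w2.pkl','rb'))
for z in (.0345,.04): 
  q=d['camera_matrix']@(d['R']@np.array([.4834,-.0969,z])+d['t']);print(q[:2]/q[2])
E
```

```text
[322.81322108 265.90289542]
[322.78402347 269.19531405]
```

View pics/w2.png

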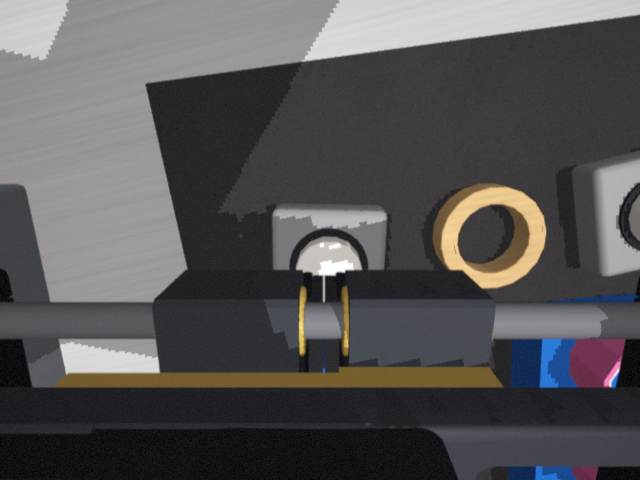

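The TCP projects to about (323,267) and the cap centre is near (329,273), so it is centred well enough. I'll keep going down in small steps while watching the force.

Request:
servo_tool(
  targets=[
    {"offset":[0,0,0.0005],"dr":[0,0,0]},
    {"offset":[0,0,0.001],"dr":[0,0,0]},
    {"offset":[0,0,0.0015],"dr":[0,0,0]},
    {"offset":[0,0,0.0015],"dr":[0,0,0]},
    {"offset":[0,0,0.0015],"dr":[0,0,0]},
  ],
)

```text
time_s: 4.38
position: [0.4833, -0.0968, 0.0329]
tcp_rot: [[-0.976, 0.22, -0.0], [0.22, 0.976, 0.0], [0.0, 0.0, -1.0]]
force: [-0.5, -0.5, 1.2]
opening: 0.006
grasp_force: 0.0
```

Request:
servo_tool(
  targets=[
    {"offset":[0,0,0.0005],"dr":[0,0,0]},
    {"offset":[0,0,0.001],"dr":[0,0,0]},
    {"offset":[0,0,0.0015],"dr":[0,0,0]},
    {"offset":[0,0,0.0015],"dr":[0,0,0]},
    {"offset":[0,0,0.0015],"dr":[0,0,0]},
  ],
)

```text
time_s: 4.8
position: [0.4833, -0.0968, 0.0314]
tcp_rot: [[-0.976, 0.22, -0.0], [0.22, 0.976, 0.0], [0.0, 0.0, -1.0]]
force: [0.2, 0.5, 0.0]
opening: 0.003
grasp_force: 0.0
```

Request:
servo_tool(
  targets=[
    {"offset":[0,0,0.0005],"dr":[0,0,0]},
    {"offset":[0,0,0.001],"dr":[0,0,0]},
    {"offset":[0,0,0.0015],"dr":[0,0,0]},
    {"offset":[0,0,0.0015],"dr":[0,0,0]},
    {"offset":[0,0,0.0015],"dr":[0,0,0]},
  ],
)

```text
time_s: 5.22
position: [0.4833, -0.0968, 0.0299]
tcp_rot: [[-0.976, 0.22, -0.0], [0.22, 0.976, 0.0], [0.0, 0.0, -1.0]]
force: [0.4, -0.8, -0.4]
opening: 0.001
grasp_force: 0.0
```

Request:
servo_tool(
  targets=[
    {"offset":[0,0,0.0005],"dr":[0,0,0]},
    {"offset":[0,0,0.001],"dr":[0,0,0]},
    {"offset":[0,0,0.0015],"dr":[0,0,0]},
    {"offset":[0,0,0.002],"dr":[0,0,0]},
    {"offset":[0,0,0.002],"dr":[0,0,0]},
    {"offset":[0,0,0.002],"dr":[0,0,0]},
  ],
)

```text
time_s: 5.72
position: [0.4833, -0.0968, 0.0279]
tcp_rot: [[-0.975, 0.22, -0.0], [0.22, 0.975, 0.0], [0.0, 0.0, -1.0]]
force: [-0.3, -0.9, 0.1]
opening: 0.002
grasp_force: 0.0
```

```bash
python3 - <<'E'
from h import *
s=bot.read_state();print(s['position'],s['force'],s['moment'],s['tau'])
cap('wrist','w3')
a=[cv2.resize(cv2.imread(f'pics/{f}.png')[190:310,260:393],(399,360),interpolation=2) for f in('w2','w3')]
cv2.imwrite('pics/w23.png',np.hstack(a))
E
```

```text
[ 0.48334556 -0.09682728  0.02791454] [-0.34305428 -0.89716548  0.08209744] [ 0.03777251  0.0474581  -0.01679771] [-1.70415868e-03 -3.79013336e+01 -7.75992125e+00 -3.08325794e-02
  6.77618338e-02  2.39751280e-06]
```

View pics/w23.png

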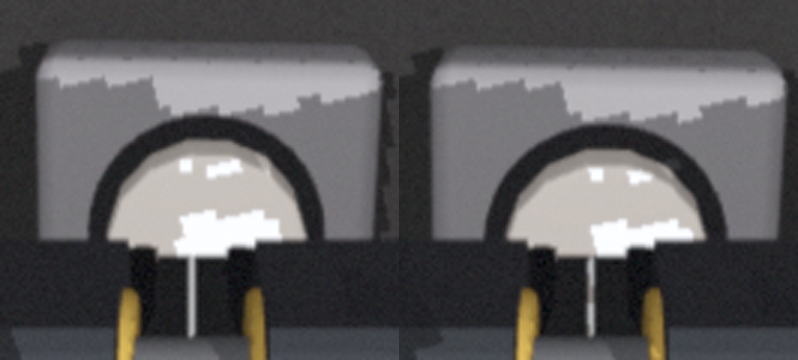

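The closed fingertips end higher than the nominal TCP: at row ~275, against a TCP projection at row ~266. The cap is still up, so I'll keep descending gently.

Request:
servo_tool(
  targets=[
    {"offset":[0,0,0.001],"dr":[0,0,0]},
    {"offset":[0,0,0.002],"dr":[0,0,0]},
    {"offset":[0,0,0.003],"dr":[0,0,0]},
    {"offset":[0,0,0.003],"dr":[0,0,0]},
    {"offset":[0,0,0.003],"dr":[0,0,0]},
  ],
)

```text
time_s: 6.18
position: [0.4833, -0.0968, 0.0249]
tcp_rot: [[-0.976, 0.22, -0.0], [0.22, 0.976, 0.0], [0.0, 0.0, -1.0]]
force: [1.3, -0.2, -0.1]
opening: 0.003
grasp_force: 0.0
```

Request:
servo_tool(
  targets=[
    {"offset":[0,0,0.001],"dr":[0,0,0]},
    {"offset":[0,0,0.002],"dr":[0,0,0]},
    {"offset":[0,0,0.003],"dr":[0,0,0]},
    {"offset":[0,0,0.003],"dr":[0,0,0]},
    {"offset":[0,0,0.003],"dr":[0,0,0]},
  ],
)

```text
time_s: 6.6
position: [0.4833, -0.0968, 0.0219]
tcp_rot: [[-0.976, 0.22, -0.0], [0.22, 0.976, 0.0], [0.0, 0.0, -1.0]]
force: [0.7, 0.4, -0.3]
opening: 0.007
grasp_force: 0.0
```

```bash
python3 - <<'E'
from h import *
cap('wrist','w4')
for f in('w2','w4'):
  d=pickle.load(open(f'pics/{f}.pkl','rb'));R=np.array(d['R']);c=-R.T@d['t'];print(f,c,R.T[:,2],d['camera_matrix'][0])
# puck corners far (-x) edge in w2: cols 273..387, row ~ 207 
a=ray('w2',273,207,.028);b=ray('w2',387,207,.028);print(a,b,np.linalg.norm(a-b))
d=pickle.load(open('pics/w2.pkl','rb'))
ex=np.array([-.976,.22,0]);ey=np.array([.22,.976,0]);T=np.array([.4834,-.0969,.0345])
for dz in(0,.01,.014,.02,.03,.05):
  for o in (0,.0095):
    q=d['camera_matrix']@(d['R']@(T+o*ex+[0,0,dz])+d['t']);print(dz,o,(q[:2]/q[2]).round(1))
a=[cv2.resize(cv2.imread(f'pics/{f}.png')[190:400,200:450],(600,504),interpolation=2) for f in('w4',)]
cv2.imwrite('pics/w4c.png',a[0])
E
```

```text
w2 [ 0.41857315 -0.08170218  0.2345972 ] [ 0.24240172 -0.05578572 -0.96857078] [387.81637766   0.         323.44737682]
w4 [ 0.41851676 -0.08168196  0.22195586] [ 0.24205423 -0.0556319  -0.96866653] [387.81637766   0.         323.44737682]
[ 0.44707612 -0.11623726  0.028     ] [ 0.46055031 -0.05632762  0.028     ] 0.0614061841778321
0 0 [322.8 265.9]
0 0.0095 [322.8 249. ]
0.01 0 [322.8 272. ]
0.01 0.0095 [322.8 254.4]
0.014 0 [322.7 274.6]
0.014 0.0095 [322.7 256.7]
0.02 0 [322.7 278.8]
0.02 0.0095 [322.7 260.3]
0.03 0 [322.6 286.2]
0.03 0.0095 [322.6 266.9]
0.05 0 [322.5 303.8]
0.05 0.0095 [322.5 282.4]
```

View pics/w4c.png

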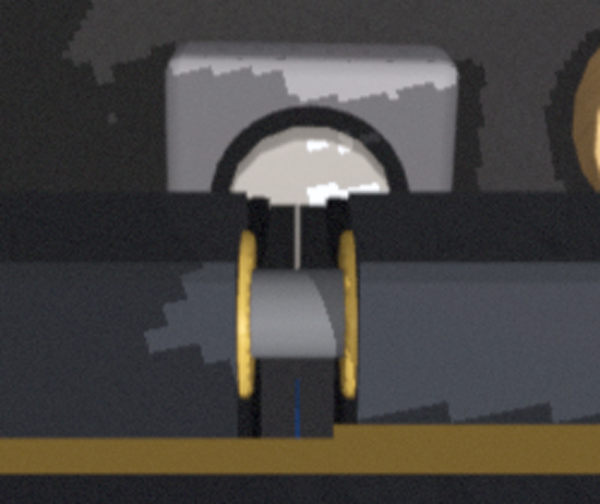

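Geometry suggests the closed tips sit 14–40 mm above the nominal TCP. Everything under the body is clear, so I'll carry on in 4 mm steps. That is well inside the cap's 8 mm of spring travel.

Request:
servo_tool(
  targets=[
    {"offset":[0,0,0.001],"dr":[0,0,0]},
    {"offset":[0,0,0.002],"dr":[0,0,0]},
    {"offset":[0,0,0.003],"dr":[0,0,0]},
    {"offset":[0,0,0.004],"dr":[0,0,0]},
    {"offset":[0,0,0.004],"dr":[0,0,0]},
    {"offset":[0,0,0.004],"dr":[0,0,0]},
  ],
)

```text
time_s: 7.15
position: [0.4833, -0.0968, 0.0179]
tcp_rot: [[-0.975, 0.22, -0.0], [0.22, 0.975, 0.0], [0.0, 0.0, -1.0]]
force: [-0.1, 0.2, 0.2]
opening: 0.006
grasp_force: 0.0
```

Request:
servo_tool(
  targets=[
    {"offset":[0,0,0.001],"dr":[0,0,0]},
    {"offset":[0,0,0.002],"dr":[0,0,0]},
    {"offset":[0,0,0.003],"dr":[0,0,0]},
    {"offset":[0,0,0.004],"dr":[0,0,0]},
    {"offset":[0,0,0.004],"dr":[0,0,0]},
    {"offset":[0,0,0.004],"dr":[0,0,0]},
  ],
)

```text
time_s: 7.65
position: [0.4833, -0.0968, 0.0139]
tcp_rot: [[-0.976, 0.22, -0.0], [0.22, 0.976, 0.0], [0.0, 0.0, -1.0]]
force: [0.3, -0.6, 1.0]
opening: 0.008
grasp_force: 0.0
```

Request:
servo_tool(
  targets=[
    {"offset":[0,0,0.001],"dr":[0,0,0]},
    {"offset":[0,0,0.002],"dr":[0,0,0]},
    {"offset":[0,0,0.002],"dr":[0,0,0]},
    {"offset":[0,0,0.002],"dr":[0,0,0]},
  ],
)

```text
time_s: 7.98
position: [0.4833, -0.0968, 0.0119]
tcp_rot: [[-0.976, 0.22, -0.0], [0.22, 0.976, 0.0], [0.0, 0.0, -1.0]]
force: [-0.9, -0.1, -0.8]
opening: 0.006
grasp_force: 0.0
```

```bash
python3 - <<'E'
from h import *
s=bot.read_state();print(s['position'],s['force'],s['moment'],s['tau'],s['joint_positions'])
cap('wrist','w5');cap('side','s5');cap('top','t5')
def pr(f,X):
  d=pickle.load(open(f'pics/{f}.pkl','rb'));q=d['camera_matrix']@(np.array(d['R'])@X+d['t']);return q[:2]/q[2]
def crop(f,X,w,h):
  u,v=pr(f,np.array(X));print(f,u,v);im=cv2.imread(f'pics/{f}.png')
  M=np.float32([[400/w,0,200-u*400/w],[0,400/w,150-v*400/w]])
  o=cv2.warpAffine(im,M,(400,300),flags=2);cv2.circle(o,(200,150),2,(0,255,0),-1);return o
P=s['position'];P0=[.13718,.609,.18355]
cv2.imwrite('pics/m5.png',np.vstack([np.hstack([crop('s0',P0,80,0),crop('s5',P,110,0)]),np.hstack([crop('w5',P,220,0),crop('t0',P0,110,0)])]))
E
```

```text
[ 0.4833188  -0.09681882  0.01188131] [-0.88709519 -0.08834475 -0.82586759] [ 0.00580145 -0.03265758 -0.02801549] [-3.08418304e-03 -3.83827257e+01 -6.93234757e+00 -2.91314913e-02
  6.65246858e-02  2.92470475e-05] [-2.43412186e+01  3.70525913e+01  1.08714730e+02 -8.39335553e-04
  3.42421311e+01 -1.01632139e+02]
s0 116.24361655112874 119.33490225621242
s5 346.1144584290583 308.8832153077782
w5 322.88923863869576 265.9615560892565
t0 70.09652252856388 352.04073838370607
```

View pics/m5.png

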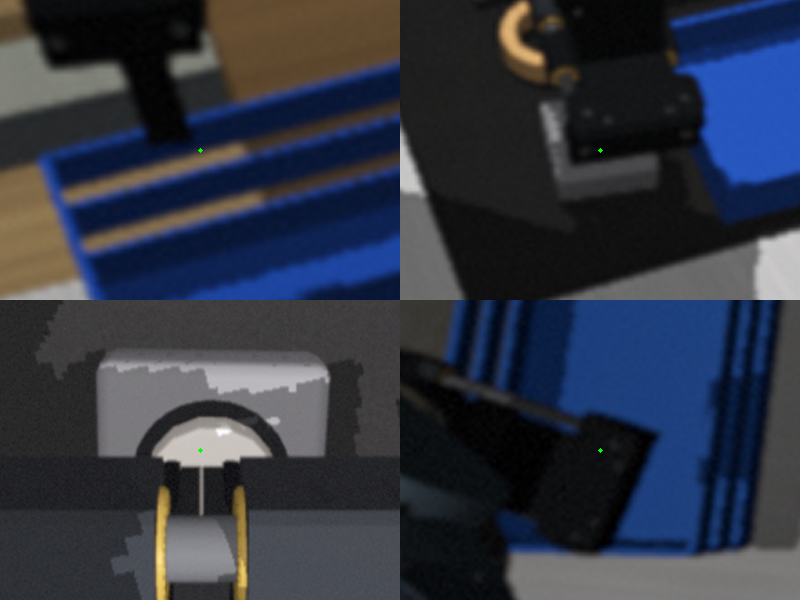

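The s0 crop (top left) shows the open finger tip at about pixel (110,117). I'll compare that with the projected TCP to get the real finger length.

```bash
python3 - <<'E'
from h import *
def pr(f,X):
  d=pickle.load(open(f'pics/{f}.pkl','rb'));q=d['camera_matrix']@(np.array(d['R'])@X+d['t']);return (q[:2]/q[2]).round(1)
d=pickle.load(open('pics/s0.pkl','rb'));print('cam',-np.array(d['R']).T@d['t'])
ty=np.array([.22,.9755,0]);tx=np.array([-.9755,.22,0]);P0=np.array([.13718,.609,.18355]);P=np.array([.4833,-.0968,.0119])
for y in(-.05,.05):
  for z in(0,.014,.028,.04,.07): print('s0',y,z,pr('s0',P0+y*ty+[0,0,z]))
for x in (-.0375,.0375):
  for z in(.04,.05,.07): print('s0 body -y',x,z,pr('s0',P0-.095*ty+x*tx+[0,0,z]), 's5 body',pr('s5',P-.095*ty+x*tx+[0,0,z]))
# cap edge position predicted (cap top near -x edge), up vs down, and puck base edge
C=np.array([.484,-.097,0])
for f in('w2','w4','w5'):
  print(f,'cap top edge',[pr(f,C+.018*tx+[0,0,z]) for z in(.04,.036,.032)],'base edge',pr(f,C+.032*tx+[0,0,.028]))
# measured row of bright cap edge along column ~ 329
for f in('w2','w3','w4','w5'):
  g=cv2.cvtColor(cv2.imread(f'pics/{f}.png'),6); print(f,g[200:278,320:334].mean(1).astype(int).tolist())
E
```

```text
cam [ 0.12351538 -0.809778    1.06056372]
s0 -0.05 0 [115.3 130.1]
s0 -0.05 0.014 [113.8 125.6]
s0 -0.05 0.028 [112.3 121. ]
s0 -0.05 0.04 [111.  117.1]
s0 -0.05 0.07 [107.7 106.9]
s0 0.05 0 [117.1 109. ]
s0 0.05 0.014 [115.7 104.5]
s0 0.05 0.028 [114.3 100. ]
s0 0.05 0.04 [113.1  96.1]
s0 0.05 0.07 [109.9  86.1]
s0 body -y -0.0375 0.04 [125.4 125.3] s5 body [373.6 329.7]
s0 body -y -0.0375 0.05 [124.3 121.9] s5 body [373.8 326.9]
s0 body -y -0.0375 0.07 [122.2 115.1] s5 body [374.4 321.3]
s0 body -y 0.0375 0.04 [ 94.7 129. ] s5 body [339.  335.6]
s0 body -y 0.0375 0.05 [ 93.4 125.6] s5 body [339.  332.8]
s0 body -y 0.0375 0.07 [ 91.  118.8] s5 body [339.1 327.2]
w2 cap top edge [array([322.8, 237.3]), array([322.9, 235.4]), array([322.9, 233.7])] base edge [322.9 206.6]
w4 cap top edge [array([322.7, 243.9]), array([322.8, 241.8]), array([322.8, 239.8])] base edge [322.8 211.1]
w5 cap top edge [array([322.7, 249.6]), array([322.7, 247.2]), array([322.7, 245. ])] base edge [322.7 214.8]
w2 [61, 60, 61, 64, 78, 85, 87, 91, 96, 115, 134, 154, 163, 167, 171, 175, 178, 181, 182, 182, 182
[... 683 characters left out ...]
 78, 84, 88, 92, 95, 106, 125, 143, 158, 165, 168, 172, 175, 179, 182, 182, 182, 182, 182, 182, 181, 172, 160, 143, 127, 111, 73, 40, 33, 32, 34, 32, 32, 34, 60, 118, 137, 141, 143, 151, 179, 211, 221, 220, 209, 198, 195, 195, 195, 195, 195, 195, 195, 195, 195, 195, 195, 195, 196, 203, 216, 220, 220, 218, 216, 214, 194, 133, 65, 46]
w5 [61, 61, 62, 62, 62, 62, 61, 61, 61, 61, 63, 77, 85, 87, 89, 93, 97, 111, 128, 147, 160, 157, 151, 150, 152, 152, 153, 153, 153, 150, 149, 146, 134, 127, 126, 123, 122, 119, 102, 62, 36, 32, 32, 34, 33, 31, 32, 51, 111, 136, 141, 144, 145, 153, 178, 200, 204, 202, 198, 196, 196, 196, 196, 196, 196, 196, 196, 196, 196, 195, 195, 195, 195, 194, 174, 116, 58, 46]
```

This explains the missing force. In both s0 and the wrist views the real fingertips are about 40 mm above the reported TCP, and the cap has not moved. I expect contact at a TCP z of about 0.

Request:
servo_tool(
  targets=[
    {"offset":[0,0,0.003],"dr":[0,0,0]},
    {"offset":[0,0,0.006],"dr":[0,0,0]},
    {"offset":[0,0,0.008],"dr":[0,0,0]},
    {"offset":[0,0,0.01],"dr":[0,0,0]},
    {"offset":[0,0,0.011],"dr":[0,0,0]},
    {"offset":[0,0,0.012],"dr":[0,0,0]},
    {"offset":[0,0,0.012],"dr":[0,0,0]},
    {"offset":[0,0,0.012],"dr":[0,0,0]},
  ],
)

```text
time_s: 8.8
position: [0.4832, -0.0968, 0.0]
tcp_rot: [[-0.976, 0.22, -0.0], [0.22, 0.976, 0.0], [0.0, 0.0, -1.0]]
force: [0.1, 0.3, 2.1]
opening: 0.008
grasp_force: 1.1
```

Request:
servo_tool(
  targets=[
    {"offset":[0,0,0.001],"dr":[0,0,0]},
    {"offset":[0,0,0.002],"dr":[0,0,0]},
    {"offset":[0,0,0.003],"dr":[0,0,0]},
    {"offset":[0,0,0.003],"dr":[0,0,0]},
    {"offset":[0,0,0.003],"dr":[0,0,0]},
  ],
)

```text
time_s: 9.22
position: [0.4832, -0.0968, -0.003]
tcp_rot: [[-0.976, 0.22, -0.0], [0.22, 0.976, 0.0], [0.0, 0.0, -1.0]]
force: [-1.1, 0.7, 4.5]
opening: 0.008
grasp_force: 2.0
```

Request:
servo_tool(
  targets=[
    {"offset":[0,0,0.0005],"dr":[0,0,0]},
    {"offset":[0,0,0.001],"dr":[0,0,0]},
    {"offset":[0,0,0.001],"dr":[0,0,0]},
    {"offset":[0,0,0.001],"dr":[0,0,0]},
  ],
)

```text
time_s: 9.55
position: [0.4832, -0.0968, -0.004]
tcp_rot: [[-0.976, 0.22, -0.0], [0.22, 0.976, 0.0], [0.0, 0.0, -1.0]]
force: [-1.6, -0.6, 4.4]
opening: 0.006
grasp_force: 2.4
```

```bash
python3 - <<'E'
from h import *
s=bot.read_state();print(s['position'],s['force'],s['tau'][:3])
cap('wrist','w6');g=cv2.cvtColor(cv2.imread('pics/w6.png'),6); print(g[200:278,320:334].mean(1).astype(int).tolist())
E
```

```text
[ 0.48322516 -0.09677992 -0.00404187] [-1.64805734 -0.58044489  4.39989962] [-2.25343416e-02 -3.69669199e+01 -6.60724595e+00]
[66, 66, 66, 67, 66, 66, 67, 67, 66, 66, 67, 67, 67, 67, 66, 67, 71, 83, 91, 94, 96, 99, 102, 103, 114, 126, 130, 128, 125, 125, 125, 127, 127, 128, 129, 129, 129, 130, 130, 130, 129, 129, 129, 129, 129, 129, 127, 105, 61, 39, 35, 37, 36, 36, 36, 37, 38, 68, 132, 156, 170, 198, 208, 208, 206, 205, 206, 205, 205, 205, 205, 205, 205, 203, 183, 124, 64, 50]
```

The force is about 4.5 N and the visible side band of the cap has halved, so the cap is pressed roughly 6 mm. Next: release, lift and move over the bar.

Request:
servo_tool(
  targets=[
    {"offset":[0,0,-0.003],"dr":[0,0,0]},
    {"offset":[0,0,-0.006],"dr":[0,0,0]},
    {"offset":[0,0,-0.01],"dr":[0,0,0]},
    {"offset":[0,0,-0.02],"dr":[0,0,0]},
    {"offset":[0,0,-0.045],"dr":[0,0,0]},
    {"offset":[0,0,-0.08],"dr":[0,0,0]},
    {"offset":[-0.01,-0.03,-0.094],"dr":[0,0,0]},
    {"offset":[-0.02,-0.065,-0.094],"dr":[0,0,0]},
    {"offset":[-0.03,-0.1,-0.094],"dr":[0,0,0]},
    {"offset":[-0.04,-0.14,-0.094],"dr":[0,0,0]},
    {"offset":[-0.05,-0.18,-0.094],"dr":[0,0,0]},
    {"offset":[-0.06,-0.215,-0.094],"dr":[0,0,0]},
    {"offset":[-0.067,-0.235,-0.094],"dr":[0,0,0]},
    {"offset":[-0.067,-0.243,-0.094],"dr":[0,0,0]},
    {"offset":[-0.067,-0.243,-0.094],"dr":[0,0,0]},
    {"offset":[-0.067,-0.243,-0.094],"dr":[0,0,0]},
    {"offset":[-0.067,-0.243,-0.094],"dr":[0,0,0]},
    {"offset":[-0.067,-0.243,-0.094],"dr":[0,0,0]},
  ],
)

```text
time_s: 11.1
position: [0.495, -0.3463, 0.0899]
tcp_rot: [[-0.976, 0.218, -0.001], [0.218, 0.976, 0.001], [0.001, 0.001, -1.0]]
force: [-0.5, 0.2, 1.0]
opening: 0.008
grasp_force: 0.0
```

```bash
python3 - <<'E'
from h import *
s=bot.read_state();print(s['position'],s['force'],s['time_s'])
d=cap('wrist','w7');im=d['color'].astype(int)
# bright blobs (white keys) in wrist
m=((im.min(2)>150)).astype(np.uint8);n,l,st,c=cv2.connectedComponentsWithStats(m)
for i in range(1,n):
  if 150<st[i,4]<20000: print(st[i],c[i].round(),ray('w7',*c[i],.062).round(4))
d=cap('side','s7');cap('top','t7')
a=cv2.imread('pics/s0.png')[275:330,320:380].astype(int);b=cv2.imread('pics/s7.png')[275:330,320:380].astype(int)
for f in('s0','s7'):
  g=cv2.imread(f'pics/{f}.png')[285:325,325:370].min(2);m=cv2.moments((g>150).astype(np.uint8),True);print(f,m['m00'],m['m10']/m['m00'],m['m01']/m['m00'])
E
```

```text
[ 0.49500526 -0.34625693  0.0899446 ] [-0.53136867  0.24516795  0.96491775] 11.1
[    0    39   173   263 18727] [ 41. 167.] [ 0.4094 -0.4948  0.062 ]
[ 361   99   41   43 1326] [381. 120.] [ 0.427  -0.2977  0.062 ]
[ 241  103   40   42 1323] [261. 123.] [ 0.4139 -0.3642  0.062 ]
[104 194  61  33 490] [135. 211.] [ 0.4461 -0.4501  0.062 ]
[102 216  78  22 211] [140. 226.] [ 0.4554 -0.4502  0.062 ]
[ 265  239  119   36 3539] [325. 255.] [ 0.4976 -0.3455  0.062 ]
[  23  339  136   48 4893] [ 87. 357.] [ 0.532  -0.5135  0.062 ]
[ 489  339   45   48 1918] [512. 361.] [ 0.596  -0.2408  0.062 ]
[ 475  466  123   14 1630] [538. 473.] [ 0.6898 -0.2315  0.062 ]
s0 162.0 20.95679012345679 15.845679012345679
s7 385.0 20.38961038961039 18.605194805194806
```

Box keys agree: the bar centre is about (0.498, -0.346). I'll shift 3 mm and descend to just above it.

Request:
servo_tool(
  targets=[
    {"offset":[-0.003,0,0.02],"dr":[0,0,0]},
    {"offset":[-0.003,0,0.04],"dr":[0,0,0]},
    {"offset":[-0.003,0,0.05],"dr":[0,0,0]},
    {"offset":[-0.003,0,0.056],"dr":[0,0,0]},
    {"offset":[-0.003,0,0.06],"dr":[0,0,0]},
    {"offset":[-0.003,0,0.063],"dr":[0,0,0]},
    {"offset":[-0.003,0,0.065],"dr":[0,0,0]},
    {"offset":[-0.003,0,0.067],"dr":[0,0,0]},
    {"offset":[-0.003,0,0.068],"dr":[0,0,0]},
    {"offset":[-0.003,0,0.069],"dr":[0,0,0]},
    {"offset":[-0.003,0,0.069],"dr":[0,0,0]},
    {"offset":[-0.003,0,0.069],"dr":[0,0,0]},
  ],
)

```text
time_s: 12.25
position: [0.4986, -0.3497, 0.0215]
tcp_rot: [[-0.975, 0.22, 0.001], [0.22, 0.975, -0.001], [-0.001, -0.001, -1.0]]
force: [-0.5, 0.2, 3.7]
opening: 0.006
grasp_force: 1.3
```

Request:
servo_tool(
  targets=[
    {"offset":[0,0,0.001],"dr":[0,0,0]},
    {"offset":[0,0,0.002],"dr":[0,0,0]},
    {"offset":[0,0,0.003],"dr":[0,0,0]},
    {"offset":[0,0,0.003],"dr":[0,0,0]},
    {"offset":[0,0,0.003],"dr":[0,0,0]},
  ],
)

```text
time_s: 12.67
position: [0.4985, -0.3496, 0.0182]
tcp_rot: [[-0.975, 0.22, 0.001], [0.22, 0.975, -0.001], [-0.001, -0.001, -1.0]]
force: [0.7, -0.0, 5.2]
opening: 0.002
grasp_force: 2.3
```

Request:
servo_tool(
  targets=[
    {"offset":[0,0,-0.003],"dr":[0,0,0]},
    {"offset":[0,0,-0.006],"dr":[0,0,0]},
    {"offset":[0,0,-0.01],"dr":[0,0,0]},
    {"offset":[0,0,-0.02],"dr":[0,0,0]},
    {"offset":[0,0,-0.045],"dr":[0,0,0]},
    {"offset":[0,0,-0.08],"dr":[0,0,0]},
    {"offset":[0,0,-0.12],"dr":[0,0,0]},
    {"offset":[0,0,-0.14],"dr":[0,0,0]},
    {"offset":[0,0,-0.14],"dr":[0,0,0]},
    {"offset":[0,0,-0.14],"dr":[0,0,0]},
    {"offset":[0,0,-0.14],"dr":[0,0,0]},
    {"offset":[0,0,-0.14],"dr":[0,0,0]},
  ],
)

```text
time_s: 13.67
position: [0.4969, -0.348, 0.1561]
tcp_rot: [[-0.975, 0.22, -0.003], [0.22, 0.975, 0.003], [0.004, 0.002, -1.0]]
force: [-0.3, 1.0, -0.8]
opening: 0.002
grasp_force: 0.0
```

```bash
python3 - <<'E'
from h import *
s=bot.read_state();print(s['position'],s['force'],s['time_s'])
d=cap('wrist','w8');im=d['color'].astype(int)
m=((im.min(2)>150)).astype(np.uint8);n,l,st,c=cv2.connectedComponentsWithStats(m)
for i in range(1,n):
  if 150<st[i,4]<20000: print(st[i],ray('w8',*c[i],.062).round(4),ray('w8',*c[i],.04).round(4))
print(ticket.hand_in())
E
```

```text
[ 0.49688442 -0.3480294   0.15614437] [-0.33510567  0.95127954 -0.76023937] 13.6667
[ 579  101   61   76 3073] [ 0.4794 -0.1252  0.062 ] [ 0.4829 -0.1096  0.04  ]
[ 127  174   88   47 1296] [ 0.4475 -0.4637  0.062 ] [ 0.4486 -0.4734  0.04  ]
[ 279  215   94   30 2546] [ 0.4986 -0.346   0.062 ] [ 0.5035 -0.347   0.04  ]
[105 218  66  21 212] [ 0.4645 -0.4881  0.062 ] [ 0.4669 -0.4996  0.04  ]
[274 247  26  22 494] [ 0.514  -0.3815  0.062 ] [ 0.5201 -0.3851  0.04  ]
[204 257  44  12 223] [ 0.5093 -0.4257  0.062 ] [ 0.515  -0.4326  0.04  ]
[  79  339   80   34 2446] [ 0.5668 -0.5391  0.062 ] [ 0.5768 -0.5544  0.04  ]
[489 339  12  43 368] [ 0.6397 -0.2302  0.062 ] [ 0.6551 -0.2225  0.04  ]
[ 475  466  123   14 1625] [ 0.7667 -0.2046  0.062 ] [ 0.7917 -0.195   0.04  ]
the job is handed in; nothing more can be done
None
```

I pressed the empty tray's call cap and then the control box's bar key, about 6 mm each at around 5 N by force and position readings, withdrew clear, and handed in at about 13.7 s; no verdict came back, and I did not separately measure that both sprang back or that the puck stayed put.

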